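# Load the jar mixer, snap its lid shut and wind it up

## Robot

A 7-joint arm with a two-finger parallel gripper is mounted at the origin on the work surface. World frame = base frame: x ahead of the robot, y to its left, z up, the work surface at z = 0. Lengths are in m, angles in rad, forces in N, time in s.
With the tool pointing down it reaches from about 0.4 to 0.9 m from the base axis. Payload 5.5 kg.
Tool frame: the origin (TCP) lies midway between the tips of the shut fingers; the grasp point (between the pads) lies 19 mm behind it (r.tcp_to_grasp is the distance from the TCP to the grasp point, in m); z points along the fingers, y is the line along which they close (so a half turn about z gives the same grasp; the last joint's range is limited). The gripper opens to 92 mm and grips with 3 to 60 N. Pads are 19 mm wide; open, the fingers measure 130 mm over their backs; the gripper's body (75 mm by 190 mm) begins 47 mm behind the grasp point.
Start: joints at [1.387, 0.501, -0.427, 1.55, 0.221, 1.138, -0.21], TCP at [0.281, -0.586, 0.227] pointing down, gripper open.
Joint ranges: [-2.88, 2.88], [-0.31, 2.03], [-1.54, 1.56], [0.2, 2.42], [-1.41, 4.55], [0.19, 2.02], [-2.57, 2.57]. Speed limits (rad/s): [2.57, 2.57, 3.14, 3.14, 3.14, 3.14, 3.14].

## Interface

Orientations are given as [roll, pitch, yaw] about the fixed x, y, z axes, in that order (R = Rz(yaw) Ry(pitch) Rx(roll)).
In Python, from cell import r, optics, hand_in gives the robot as it stands.
- The arm moves only by the tool carry_out, never from a script. Its argument "motion" is a list of rows, each a list of 7 numbers: the finger opening in m, from 0 to 0.0918, then the shift along the world's x, y, z in m, then the turn, a rotation vector about the world's x, y, z in degrees. A call has 1 to 12 rows; each row shifts and turns the commanded pose from where the row before left it; what a row does not reach is not made up. A row lasts 1/8 s, in which the tool goes at most 62.5 mm and 10.7 degrees, less where a joint would pass 70% of its speed; a pose out of reach is approached as far as the arm can. A call is refused whole if a number of a shift passes 0.0625 or a number of a turn 10.7, either way. A call with a gripper value outside its range is refused whole. The fingers move at their own pace and stop on an object; "grip_force" is the grip in N (left out, the last holds). Time passes only in rows, so rows that do not move let the fingers close. It gives the time, the measured TCP pose, the force, the opening and the grip force at its end, in the units of the state.
- r.read_state(): the state, without advancing time (a new reading comes with each control period).
- optics.capture(name): name is "side" or "top" or "wrist"; returns the picture (420x560x3 uint8, red, green, blue); there is no depth.
- optics.camera_info(name): a dict with "vertical_fov" (degrees; the focal length in pixels is half the picture's height over the tangent of half this angle, whatever the lens; pixels are square), "cx", "cy" (the principal point, pixels), "world_from_camera" (4x4, takes a point from camera to world coordinates). Camera axes: x right, y up, looking along -z (the intrinsics and any distortion apply to the point x, -y, -z); pixel columns grow to the right and rows downward; lengths in m; the calibration is good to about 2 mm. A picture is of the moment at which its call begins: read the wrist's pose just before it. camera_info takes no time and is no camera call; for the wrist camera it gives the pose at the moment of the call.
- hand_in(): hands the job in; it is judged then, once.
Trained networks look in the newest picture that a camera, given by its name, has taken for a name from the list of things; names that differ only in an ending like _2 or _b are one class to them, and where a whole thing is asked for, a point or a joint stands for the part that bears it (a point fixed in the world has none). Each returns a list of dicts, best first, with "conf" (0 to 1); they miss things now and then, are a little off and sometimes report something else, mostly with a low value. They report only what shows in the picture. A call takes as long as a camera call. They do not tell look-alikes from the thing itself.
- optics.cut_out(camera, query): "mask" (420x560 bool, what is visible of it) and "bbox" ([centre column, centre row, width, height] in pixels, round what is visible of it).
The state is a dict: "t": time; "joints": joint angles; "qvel": joint speeds; "joint_efforts": joint torques, N m; "ee_pos": TCP position; "ee_rot": TCP orientation; "ft_force": force on the tool from outside, world axes, zero at the start; "torque": the same for the moment, N m; "finger_gap": finger opening in m; "finger_force": force on a finger pad.
Only numpy, scipy, OpenCV 4.12 (cv2) and the standard library are available. Lean on these libraries where they do the work, as an engineer would, in place of code of your own. Each camera call takes 0.05 s, during which the arm holds its last target. There are 200 camera calls.

## Task

Take the green-capped test jar from the ware board and stand it in the round nest inside the blue jar mixer, then swing the clear lid over and press it down past its catch until it is fully shut. Then wind the red-handled crank clockwise: past the orange mark and once more all the way round, until it stops at the mark again. Leave everything else on the table where it is.

Things in the scene. Friction and masses are not known exactly. Their poses are not given: they have to be found in the camera images.
- jar_green: test jar with a green cap and a green band, the one to load; 56 mm diameter, 80 mm tall, about 0.2 kg; origin at the centre of its underside
- jar_blue: test jar with a blue cap and a blue band, stays on the board; 56 mm diameter, 80 mm tall, about 0.2 kg; origin at the centre of its underside
- jar_yellow: test jar with a yellow cap and a yellow band, stays on the board; 56 mm diameter, 80 mm tall, about 0.2 kg; origin at the centre of its underside
- board: plywood ware board, 340 x 130 x 18 mm, fixed, carrying the three jars in a row along its long (x) axis about 110 mm apart, in any order; origin at the centre of its underside
- mixer: wind-up jar mixer, fixed: grey base plate (x +-85, y -295 to +105 mm, 15 mm thick), blue open chamber (140 x 170 mm outside, 6 mm walls, rim 115 mm above the table) centred on the origin, blue winding tower (92 mm diameter, 60 mm tall) 200 mm to its -y side. Origin on the table under the chamber's centre; x points from its front (robot side) to the lid's hinge, z up
- nest (a point): centre of the nest on the chamber's floor, 21 mm above the table: a low black rubber ring, 68 mm inside diameter, 10 mm tall, in which the jar stands; axes as the mixer's
- lid (a joint): angle of the clear lid, rad: 0 fully shut, about 1.8 standing open, leaning slightly backwards (+x); a damper lets it fall slowly once tipped forward, and a spring ball catch stops it ajar at about 0.1 rad until about 10 N on the pad forces it past
- lid_hinge (a point): middle of the lid's hinge line at the chamber's far rim, 115 mm above the table and 70 mm towards +x of the mixer's origin. The lid is a clear plate 164 mm long from here to its free edge, 172 mm wide and 8 mm thick, turning about the mixer's y axis
- lid_pad (a point): centre of the outer face of the orange press pad (22 x 60 mm, 6 mm thick) at the middle of the lid's free edge, 154 mm from the hinge; with the lid shut it faces up, 129.5 mm above the table; with the lid open it faces away from the robot. Turns with the lid
- crank (a joint): angle of the winding crank, rad: grows clockwise seen from above; the arm points to the mixer's -x at 0; starts between 0 and 0.6; the hard end stop, at the orange mark, is at 7.1, always more than a full turn away; stiff enough to stay where left
- crank_axis (a point): top centre of the winding tower, on the crank's vertical axis, 60 mm above the table; fixed, axes as the mixer's
- crank_knob (a point): top centre of the crank's red handle, 115 mm above the table and 65 mm out from the crank's axis: an upright grip, 26 mm diameter, 42 mm tall, that spins freely about its own vertical axis on the end of the crank's arm. Moves round with the crank
- tape: tape measure, black and orange, 74 x 36 x 64 mm; origin at the centre of its underside; a bystander
- brush: brush lying on the table; a bystander
- rib: flat wooden potter's rib, 110 x 55 x 8 mm; a bystander
- mallet: small mallet lying on the table; a bystander
Mind the look-alikes: they are no part of the job. Of the things that look like the jar_green, the largest one is meant.

How it is judged:
By the outcome, as a careful person would: the job done as asked, in the order asked, and still so for the second after the job is handed in, with the robot touching nothing.
It also fails if it takes over 72 s, if anything falls off the work surface, if the arm or the gripper's body presses on something with over 40 N, if the wrist force passes 120 N, or if a joint passes its speed limit or range.

## Working session

There is one attempt and no reset: what is moved stays moved. The work goes in short steps, Python scripts to look and compute and a tool call to move; the robot and the scene stay as the last step left them, time stands still between calls to the robot, and variables do not carry over. Pictures are saved under pics/ and viewed, at most 10 in all, crops included, and the job is handed in when it is done.

Besides the shell and the picture viewer there is one more tool, called as a command line: name --pt "numbers of a row" for each row, then --argument value for the rest. carry_out: Moves the arm, as the interface text tells. Its arguments: {"type":"object","properties":{"motion":{"type":"array","items":{"type":"array","items":{"type":"number"}}},"grip_force":{"type":"number"}},"required":["motion"]}

```bash
ls; mkdir -p pics; python3 - <<'E'
from cell import r,optics
import cv2,numpy as np
for n in("side","top","wrist"):
    im=optics.capture(n); cv2.imwrite(f"pics/{n}0.png",im[:,:,::-1])
    i=optics.camera_info(n); print(n,{k:(np.round(v,3).tolist() if not isinstance(v,str) else v) for k,v in i.items()})
a=[cv2.imread(f"pics/{n}0.png") for n in("side","top")]
s=r.read_state();print(s["t"],s["ee_pos"],s["ee_rot"],r.tcp_to_grasp)
E
```

```text
pics
side {'vertical_fov': 57.544, 'cx': 273.118, 'cy': 204.812, 'world_from_camera': [[-0.866, 0.26, -0.427, 0.077], [-0.5, -0.456, 0.737, 0.838], [-0.003, 0.851, 0.524, 0.755], [0.0, 0.0, 0.0, 1.0]]}
top {'vertical_fov': 46.356, 'cx': 282.425, 'cy': 206.474, 'world_from_camera': [[0.026, 0.988, -0.149, 0.346], [-1.0, 0.028, 0.012, -0.049], [0.016, 0.149, 0.989, 1.651], [0.0, 0.0, 0.0, 1.0]]}
wrist {'vertical_fov': 71.122, 'cx': 280.703, 'cy': 207.795, 'world_from_camera': [[0.432, 0.865, 0.256, 0.349], [-0.902, 0.415, 0.121, -0.553], [-0.002, -0.283, 0.959, 0.385], [0.0, 0.0, 0.0, 1.0]]}
0.15 [ 0.2806144  -0.58571971  0.22588469] [-3.14006605e+00 -9.51031287e-05  4.46852859e-01] 0.0188
```

View pics/top0.png

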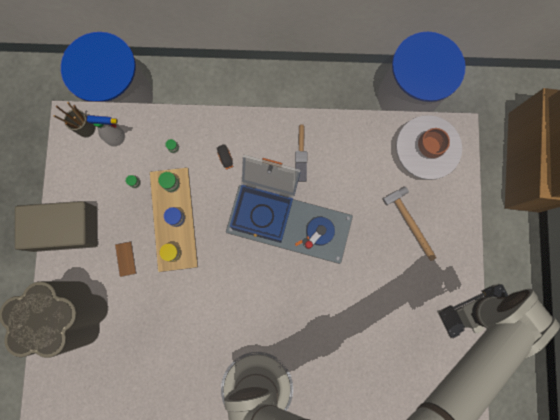

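View pics/side0.png

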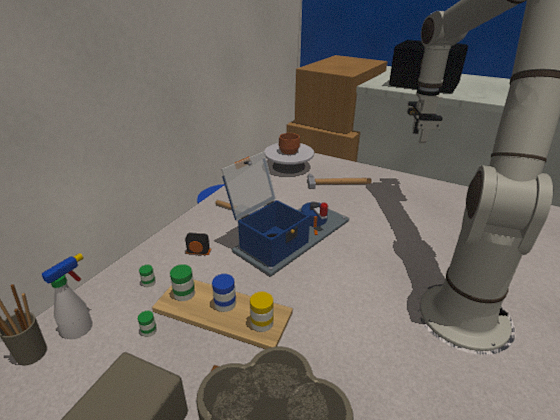

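The top view shows three green-capped candidates: (168,180) on the board, and (172,146) and (132,181) on the table. The one at (168,180) fits, because it is the largest and stands in the board's row with blue (173,216) and yellow (168,252). The mixer's chamber is at (262,214) with the lid open at (270,176). The tower is at (320,231) and the red knob at (309,244).

```bash
cat > h.py <<'E'
import numpy as np,cv2
from cell import r,optics
def K(n):
    i=optics.camera_info(n); return 210/np.tan(np.radians(i["vertical_fov"]/2)),i["cx"],i["cy"],np.array(i["world_from_camera"])
def ray(k,u,v):
    f,cx,cy,T=k; d=T[:3,:3]@np.array([(u-cx)/f,-(v-cy)/f,-1]); return T[:3,3],d/np.linalg.norm(d)
def atz(k,u,v,z):
    o,d=ray(k,u,v); return o+d*(z-o[2])/d[2]
def tri(*rs):
    A=np.zeros((3,3));b=np.zeros(3)
    for o,d in rs:
        P=np.eye(3)-np.outer(d,d);A+=P;b+=P@o
    x=np.linalg.solve(A,b); return x,[np.linalg.norm((np.eye(3)-np.outer(d,d))@(x-o)) for o,d in rs]
def proj(k,p):
    f,cx,cy,T=k; c=T[:3,:3].T@(np.asarray(p,float)-T[:3,3]); return np.array([cx-f*c[0]/c[2],cy+f*c[1]/c[2]])
E
python3 - <<'E'
from h import *
np.set_printoptions(precision=4,suppress=True)
ims={n:optics.capture(n) for n in("top","side")}
ks={n:K(n) for n in ims}
for q in("jar_green","crank_knob","lid_pad","mixer","board"):
    for n in ims:
        for d in optics.cut_out(n,q)[:4]:
            m=d["mask"].astype(bool);ys,xs=np.nonzero(m)
            print(q,n,round(d["conf"],2),np.round(d["bbox"],1),m.sum(),xs.mean().round(1),ys.mean().round(1))
# grey base plate corners in top view: enlarged crops
c=cv2.resize(ims["top"][130:280,110:360,::-1],None,fx=3.2,fy=3.2,interpolation=cv2.INTER_CUBIC);
cv2.imwrite("pics/topcrop.png",c)
E
```

```text
jar_green top 0.88 [168.7 185.1  28.3  19.7] 356 168.3 181.8
jar_green top 0.17 [313.8 236.7  23.9  23.8] 215 314.9 236.4
jar_green side 0.97 [148.  324.   17.4  26.8] 381 147.2 322.6
jar_green side 0.64 [181.5 282.2  32.2  31.1] 772 182.4 281.8
jar_green side 0.54 [146.9 276.8  17.5  25.4] 293 147.1 275.2
crank_knob top 0.51 [316.  239.3  20.7  24.6] 199 315.1 236.5
crank_knob top 0.34 [289.8 209.  124.9 109.3] 7558 285.0 213.0
crank_knob side 0.52 [319.7 211.4  18.6  18.1] 183 320.1 208.5
lid_pad top 0.64 [269.9 175.6  61.   44.8] 1677 269.4 175.3
lid_pad side 0.66 [249.6 186.5  54.5  69.8] 2404 248.4 184.4
mixer top 0.97 [288.6 209.2 126.3 106.6] 7687 284.7 212.9
mixer top 0.31 [270.  175.6  57.3  42.1] 1717 269.8 175.6
mixer top 0.28 [316.2 234.8  21.5  22.7] 193 315.8 235.5
mixer side 0.58 [286.1 212.8 125.4 123.2] 7590 272.7 217.2
board top 0.88 [174.6 219.6  49.2 107. ] 2955 174.0 221.1
board top 0.65 [290.9 207.3 125.2 111. ] 7731 284.7 212.9
board side 0.76 [222.5 314.7 137.4  66.8] 4013 223.6 315.7
```

View pics/topcrop.png

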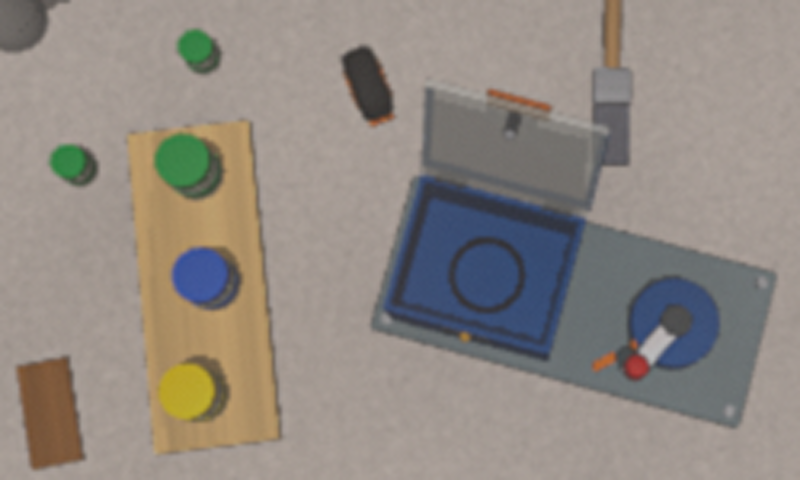

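The crop confirms the green jar to load at crop (183,160). The two smaller green-capped ones, at crop (197,48) and (71,162), are off the board. Next I work out the poses.

```bash
python3 - <<'E'
from h import *
np.set_printoptions(precision=4,suppress=True)
k=K("top");ks=K("side")
c=lambda x,y:(110+x/3.2-.35,130+y/3.2-.35)
g=lambda x,y,z:atz(k,*c(x,y),z)
print("green",tri(ray(k,*c(183,160)),ray(ks,181.5,270)), g(183,160,.098))
print("blue",g(201,276,.098),"yellow",g(188,391,.098))
P=[g(775,272,.015),g(738,427,.015),g(372,327,.015)];print("corners",np.array(P))
n=g(487,274,.031);t=g(675,322,.07);print("nest",n,"axis",t)
kn=tri(ray(k,*c(636,367)),ray(ks,323.5,206));print("knob",kn)
for a,b,o in((P[2],P[1],0),(P[1],P[0],np.pi/2),(n,t,0)):
    d=b-a;print("yaw",np.arctan2(d[1],d[0])+np.pi/2-o)
bc=[g(128,132,.018),g(250,122,.018),g(281,437,.018),g(155,453,.018)];print("board",np.array(bc))
E
```

```text
green (array([0.658 , 0.3061, 0.0961]), [np.float64(0.0007080637286145516), np.float64(0.0007080637286145494)]) [0.657  0.3052 0.098 ]
blue [0.5401 0.2802 0.098 ] yellow [0.4259 0.2862 0.098 ]
corners [[ 0.5719 -0.3044  0.015 ]
 [ 0.4084 -0.2668  0.015 ]
 [ 0.502   0.1168  0.015 ]]
nest [ 0.559  -0.0017  0.031 ] axis [ 0.5103 -0.1947  0.07  ]
knob (array([ 0.4622, -0.1535,  0.1026]), [np.float64(0.0009426279311447031), np.float64(0.0009426279311445147)])
yaw -0.23910039588949683
yaw -0.2264350795742176
yaw -0.24733825143640575
board [[0.7015 0.3834 0.018 ]
 [0.7162 0.2552 0.018 ]
 [0.3854 0.2052 0.018 ]
 [0.3657 0.3334 0.018 ]]
```

carry_out --pt "0.0918 0 0 0.05 0 0 8" --pt "0.0918 0.015 0.04 0.05 0 0 8" --pt "0.0918 0.02 0.05 0 0 0 8" --pt "0.0918 0.02 0.05 0 0 0 8" --pt "0.0918 0.02 0.05 0 0 0 8" --pt "0.0918 0.02 0.05 0 0 0 8" --pt "0.0918 0.02 0.05 0 0 0 8" --pt "0.0918 0.02 0.05 0 0 0 8" --pt "0.0918 0.02 0.05 0 0 0 8" --pt "0.0918 0.02 0.05 0 0 0 8" --pt "0.0918 0 0 0 0 0 0"

```text
t: 2.12
ee_pos: [0.4567, -0.1431, 0.325]
ee_rot: [3.14, 0.0, 1.853]
ft_force: [0.8, -0.2, -0.1]
finger_gap: 0.0921
finger_force: 0.0
```

```bash
python3 - <<'E'
from h import *
import pickle
np.set_printoptions(precision=4,suppress=True)
k=K("wrist");im=optics.capture("wrist");pickle.dump((k,im),open("w1.pkl","wb"))
cv2.imwrite("pics/w1.png",im[:,:,::-1])
for p in((.559,-.002,.031),(.51,-.195,.06),(.4622,-.1535,.115)): print(proj(k,p))
for q in("crank_knob","mixer"):
    for d in optics.cut_out("wrist",q)[:2]: print(q,round(d["conf"],2),np.round(d["bbox"],1))
E
```

```text
[375.2292  99.3096]
[304.6507 218.0636]
[282.3922 192.474 ]
crank_knob 0.64 [295.6 203.1  52.3  55. ]
mixer 0.65 [398.1 138.8 323.8 277.7]
```

View pics/w1.png

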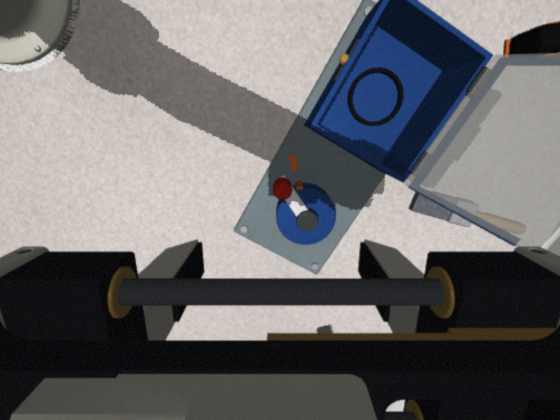

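carry_out --pt "0.0918 0.01 0.045 0 0 0 7.5" --pt "0.0918 0.02 0.045 0 0 0 7.5" --pt "0.0918 0.02 0.045 0 0 0 7.5" --pt "0.0918 0.02 0.045 0 0 0 7.5" --pt "0.0918 0.02 0.045 0 0 0 7.5" --pt "0.0918 0.02 0.045 -0.02 0 0 7.5" --pt "0.0918 0.02 0.045 -0.03 0 0 7.5" --pt "0.0918 0.02 0.045 -0.03 0 0 7.5" --pt "0.0918 0.02 0.045 -0.03 0 0 7.5" --pt "0.0918 0.02 0.04 0 0 0 7.5" --pt "0.0918 0 0 0 0 0 0"

```text
t: 3.65
ee_pos: [0.6449, 0.2989, 0.212]
ee_rot: [3.14, -0.003, -3.129]
ft_force: [0.2, 0.3, -1.5]
finger_gap: 0.0918
finger_force: 0.0
```

Wrist view: nest ring at (376,97), red knob at (283,187) and tower axis at (306,219), within a few pixels of my predictions. The arm is now above the jar, so I refine its position.

```bash
python3 - <<'E'
from h import *
np.set_printoptions(precision=4,suppress=True)
k=K("wrist");im=optics.capture("wrist")
cv2.imwrite("pics/w2.png",im[:,:,::-1])
hsv=cv2.cvtColor(im,cv2.COLOR_RGB2HSV)
m=((hsv[...,0]>45)&(hsv[...,0]<85)&(hsv[...,1]>120)&(hsv[...,2]>40)).astype(np.uint8)
n,l,s,c=cv2.connectedComponentsWithStats(m)
for i in range(1,n):
    if s[i,4]>150: print(s[i],c[i],atz(k,*c[i],.098))
print(proj(k,(.658,.306,.098)))
for d in optics.cut_out("wrist","jar_green")[:3]: print(round(d["conf"],2),np.round(d["bbox"],1))
E
```

```text
[ 264  187   55   56 2422] [290.8154 214.6961] [0.6553 0.3094 0.098 ]
[384 193  35  32 827] [401.3071 208.4534] [0.6477 0.4165 0.098 ]
[278 306  27  12 256] [290.8203 310.6016] [0.7639 0.3118 0.098 ]
[287.285 217.305]
0.83 [292.1 210.3  55.3  66.6]
0.79 [291.1 296.1  25.4  46.1]
0.58 [396.  204.6  41.2  37.5]
```

View pics/w2.png

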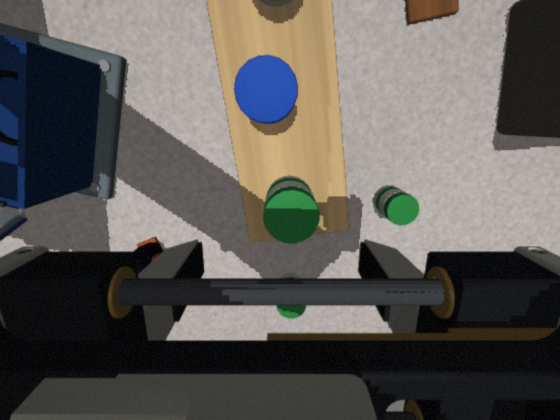

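The wrist view shows the green jar's cap at (291,215) on the board. The small look-alikes are at (401,208) and (291,310). I take the jar.

carry_out --pt "0.0918 0.006 0.005 -0.02 0 0 0" --pt "0.0918 0.005 0.004 -0.03 0 0 0" --pt "0.0918 0 0 -0.03 0 0 0" --pt "0.0918 0 0 -0.03 0 0 0" --pt "0.0918 0 0 -0.025 0 0 0" --pt "0.0918 0 0 -0.022 0 0 0" --pt "0.0918 0 0 0 0 0 0" --pt "0.04 0 0 0 0 0 0" --pt "0.04 0 0 0 0 0 0" --pt "0.04 0 0 0 0 0 0" --pt "0.04 0 0 0 0 0 0" --pt "0.04 0 0 0 0 0 0" --grip_force 25

```text
t: 5.25
ee_pos: [0.6564, 0.3074, 0.0584]
ee_rot: [3.139, 0.001, -3.13]
ft_force: [-0.5, 3.3, 3.6]
finger_gap: 0.0554
finger_force: 25.0
```

carry_out --pt "0.04 0 0 0.03 0 0 0" --pt "0.04 0 0 0.05 0 0 0" --pt "0.04 0 -0.01 0.05 0 0 0" --pt "0.04 -0.01 -0.03 0.05 0 0 -2" --pt "0.04 -0.012 -0.04 0.012 0 0 -2" --pt "0.04 -0.012 -0.04 0 0 0 -2" --pt "0.04 -0.012 -0.04 0 0 0 -2" --pt "0.04 -0.012 -0.04 0 0 0 -2" --pt "0.04 -0.02 -0.02 0 0 0 -2" --pt "0.04 0 0 0 0 0 0"

```text
t: 6.5
ee_pos: [0.5766, 0.0822, 0.2482]
ee_rot: [-3.138, -0.002, 2.939]
ft_force: [0.7, 0.2, -2.1]
finger_gap: 0.0552
finger_force: 25.0
```

```bash
python3 - <<'E'
from h import *
import pickle
np.set_printoptions(precision=4,suppress=True)
s=r.read_state();print(s["ee_pos"],s["ee_rot"],s["finger_gap"],s["ft_force"])
k1,im1=pickle.load(open("w1.pkl","rb"))
k2=K("wrist");im2=optics.capture("wrist");cv2.imwrite("pics/w3.png",im2[:,:,::-1]);pickle.dump((k2,im2),open("w3.pkl","wb"))
rays=[]
for k,im in((k1,im1),(k2,im2)):
    p=proj(k,(.559,-.002,.028));print("pred",p)
    h=cv2.cvtColor(im,cv2.COLOR_RGB2HSV);m=(h[...,2]<60).astype(np.uint8)
    yy,xx=np.mgrid[:420,:560];m[np.hypot(xx-p[0],yy-p[1])>60]=0
    n,l,st,c=cv2.connectedComponentsWithStats(m)
    for i in np.argsort(-st[1:,4])[:3]+1:
        if st[i,4]>60: print(st[i],c[i],atz(k,st[i,0]+st[i,2]/2,st[i,1]+st[i,3]/2,.028))
E
```

```text
[0.5766 0.0822 0.2482] [-3.1376 -0.002   2.9389] 0.05518093250222652 [ 0.6541  0.2021 -2.1031]
pred [374.5907  99.4552]
[ 383   86   52   73 1192] [414.5982 126.6359] [ 0.6202 -0.0179  0.028 ]
[348  68  55  58 761] [376.1196  95.3811] [0.559  0.0015 0.028 ]
[316  63  27  50 222] [328.0631  87.5315] [ 0.4907 -0.0056  0.028 ]
pred [215.6429 182.1393]
[187 150  62  61 990] [217.3818 180.1586] [0.5575 0.0016 0.028 ]
[156 168   6  39 108] [158.0648 186.5463] [ 0.5509 -0.0772  0.028 ]
```

View pics/w3.png

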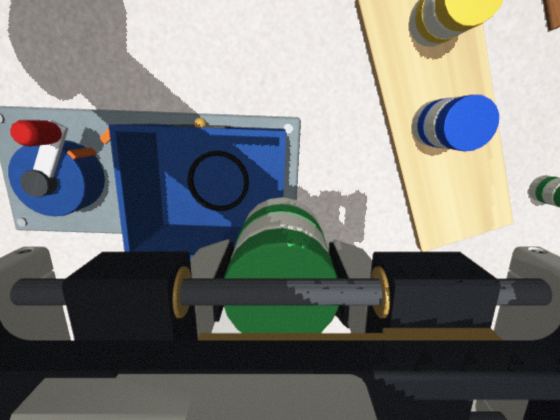

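Nest ring seen at (217,180), giving about (0.5585, 0.000) when averaged over the views. I move over it and lower.

carry_out --pt "0.04 -0.008 -0.04 0 0 0 -2" --pt "0.04 -0.01 -0.042 0 0 0 0" --pt "0.04 0 0 -0.03 0 0 0" --pt "0.04 0 0 -0.03 0 0 0" --pt "0.04 0 0 -0.03 0 0 0" --pt "0.04 0 0 -0.03 0 0 0" --pt "0.04 0 0 -0.02 0 0 0" --pt "0.04 0 0 0 0 0 0" --pt "0.04 0 0 0 0 0 0"

```text
t: 7.68
ee_pos: [0.561, 0.0045, 0.1102]
ee_rot: [3.141, 0.001, 2.908]
ft_force: [-0.1, 1.1, -1.7]
finger_gap: 0.0556
finger_force: 25.0
```

carry_out --pt "0.04 -0.0025 -0.0045 0 0 0 0" --pt "0.04 0 0 -0.015 0 0 0" --pt "0.04 0 0 -0.015 0 0 0" --pt "0.04 0 0 -0.01 0 0 0" --pt "0.04 0 0 -0.004 0 0 0" --pt "0.04 0 0 0 0 0 0" --pt "0.04 0 0 0 0 0 0"

```text
t: 8.55
ee_pos: [0.558, -0.0004, 0.0656]
ee_rot: [3.141, 0.001, 2.908]
ft_force: [-0.6, 0.1, -2.3]
finger_gap: 0.0552
finger_force: 25.0
```

carry_out --pt "0.04 0 0 -0.003 0 0 0" --pt "0.04 0 0 0 0 0 0" --pt "0.04 0 0 0 0 0 0"

```text
t: 8.93
ee_pos: [0.5577, -0.0007, 0.0623]
ee_rot: [-3.142, 0.0, 2.908]
ft_force: [-0.8, -0.1, -2.4]
finger_gap: 0.0558
finger_force: 25.0
```

carry_out --pt "0.08 0 0 0 0 0 0" --pt "0.08 0 0 0 0 0 0" --pt "0.08 0 0 0 0 0 0" --pt "0.08 0 0 0.02 0 0 0" --pt "0.08 0 0 0.04 0 0 0" --pt "0.08 0 0 0.06 0 0 0" --pt "0.06 0 0 0.06 0 0 0" --pt "0.04 0 0 0.06 0 0 0" --pt "0 0 0 0.04 0 0 0" --pt "0 0 0 0 0 0 0"

```text
t: 10.18
ee_pos: [0.5592, 0.0007, 0.347]
ee_rot: [3.141, 0.007, 2.909]
ft_force: [-0.3, -0.0, -0.3]
finger_gap: 0.0447
finger_force: 0.0
```

```bash
python3 - <<'E'
from h import *
import pickle
np.set_printoptions(precision=4,suppress=True)
k2=K("wrist");im=optics.capture("wrist");t=optics.capture("top");s=optics.capture("side");kt=K("top");ks=K("side")
a=cv2.resize(im[:,:,::-1],(400,300));b=cv2.resize(s[110:290,180:400,::-1],(400,300))
cv2.imwrite("pics/c4.png",np.hstack([a,b]))
print("pad top",atz(kt,110+519/3.2,130+100/3.2,.262), "pred",np.array([.5585,0])+.119*np.array([.971,-.238]))
E
```

```text
pad top [ 0.6876 -0.0334  0.262 ] pred [ 0.674  -0.0283]
```

View pics/c4.png

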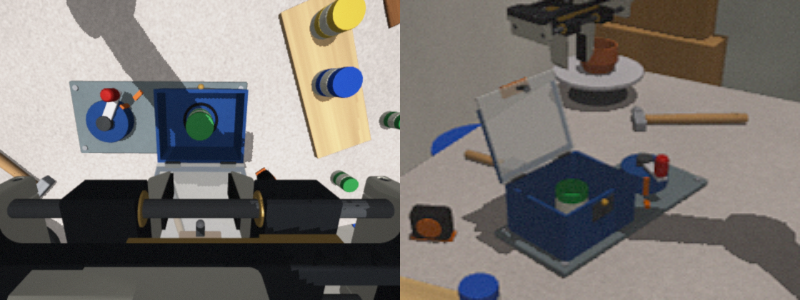

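The jar stands upright in the nest, with the green cap at wrist crop (200,122). Next I go over the lid and behind its pad.

carry_out --pt "0 0.042 -0.0105 0 0 0 0" --pt "0 0.044 -0.0105 0 0 0 0" --pt "0 0.042 -0.0105 0 0 0 0" --pt "0 0.042 -0.0105 0 0 0 0" --pt "0 0 0 -0.03 0 0 0" --pt "0 0 0 -0.04 0 0 0" --pt "0 0 0 -0.03 0 0 0" --pt "0 0 0 0 0 0 0"

```text
t: 11.32
ee_pos: [0.7252, -0.0432, 0.2375]
ee_rot: [-3.14, -0.008, 2.909]
ft_force: [-0.4, 0.2, 0.1]
finger_gap: 0.0005
finger_force: 0.0
```

carry_out --pt "0 -0.014 0.0034 0 0 0 0" --pt "0 -0.014 0.0034 0 0 0 0" --pt "0 -0.014 0.0034 0 0 0 0" --pt "0 -0.014 0.0034 0 0 0 0" --pt "0 -0.014 0.0034 0.003 0 0 0" --pt "0 -0.014 0.0034 0.002 0 0 0" --pt "0 -0.014 0.0034 0 0 0 0" --pt "0 -0.014 0.0034 0 0 0 0" --pt "0 0 0 0 0 0 0"

```text
t: 12.45
ee_pos: [0.6146, -0.0152, 0.2475]
ee_rot: [-3.141, -0.0, 2.909]
ft_force: [0.2, 0.7, -0.4]
finger_gap: 0.0002
finger_force: 0.0
```

```bash
python3 - <<'E'
from h import *
s=optics.capture("side");t=optics.capture("top")
b=cv2.resize(s[110:290,180:400,::-1],(400,300));a=cv2.resize(t[130:280,210:370,::-1],(400,300))
cv2.imwrite("pics/c5.png",np.hstack([a,b]))
E
```

```text
(no output)
```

View pics/c5.png

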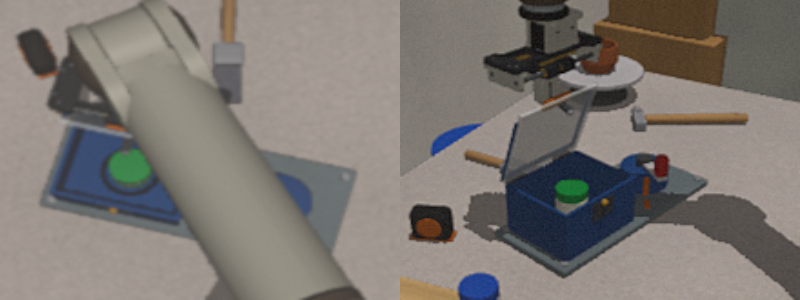

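The lid has tipped forward (side crop, edge near (590,95)) and is falling. I rise and move to above the shut position of the pad.

carry_out --pt "0 0 0 0.03 0 0 0" --pt "0 0 0 0.04 0 0 0" --pt "0 -0.02 0.005 0.02 0 0 0" --pt "0 -0.03 0.0075 0 0 0 0" --pt "0 -0.03 0.0075 0 0 0 0" --pt "0 -0.03 0.0075 0 0 0 0" --pt "0 -0.028 0.0075 0 0 0 0" --pt "0 0 0 -0.03 0 0 0" --pt "0 0 0 -0.03 0 0 0" --pt "0 0 0 0 0 0 0"

```text
t: 13.8
ee_pos: [0.4765, 0.0192, 0.276]
ee_rot: [-3.141, -0.003, 2.908]
ft_force: [-0.7, 0.6, 0.8]
finger_gap: 0.0003
finger_force: 0.0
```

```bash
cat > pad.py <<'E'
from h import *
np.set_printoptions(precision=4,suppress=True)
s=optics.capture("side");k=K("side");cv2.imwrite("pics/side_last.png",s[:,:,::-1])
h=cv2.cvtColor(s,cv2.COLOR_RGB2HSV)
m=((h[...,0]>4)&(h[...,0]<16)&(h[...,1]>130)&(h[...,2]>90)).astype(np.uint8)
m[:140]=0;m[290:]=0;m[:,:215]=0;m[:,400:]=0
n,l,st,c=cv2.connectedComponentsWithStats(m)
for i in range(1,n):
    if st[i,4]>15: print(st[i],c[i])
o=np.array([.5585,0]);ex=np.array([.971,-.238])
for th in(1.2,.9,.6,.3,.1,0):
    x=.07-.154*np.cos(th)+.0145*np.sin(th);z=.115+.154*np.sin(th)+.0145*np.cos(th)
    print(th,proj(k,[*(o+ex*x),z]))
st=r.read_state();print(st["t"],st["ee_pos"],st["ft_force"])
E
python3 pad.py
```

```text
[314 216   3  11  16] [314.75  221.625]
[314 230   4   5  16] [315.5 232. ]
1.2 [267.2734 170.5216]
0.9 [277.959 181.178]
0.6 [286.8672 194.7879]
0.3 [292.9215 209.7712]
0.1 [295.0269 219.6458]
0 [295.4662 224.3572]
13.85 [0.4776 0.0197 0.2773] [-0.5533  0.3853  0.1461]
```

```bash
sed -i 's/\[...,1\]>130/[...,1]>90/;s/\[...,2\]>90/[...,2]>50/;s/<16)/<20)/;s/>15: print/>5: print/' pad.py; python3 pad.py; python3 - <<'E'
from h import *
for d in optics.cut_out("side","lid_pad")[:3]: print(round(d["conf"],2),np.round(d["bbox"],1),d["mask"].sum())
E
```

```text
[279 140   8   3  18] [281.8889 140.7222]
[316 140  43  22 567] [342.4321 149.2293]
[283 147   3   3   6] [284.1667 148.1667]
[295 148  13   6  17] [301.0588 150.5882]
[298 158   3   4   6] [299.     159.3333]
[315 178  56   6 311] [343.4341 180.6238]
[216 200  21  10  91] [225.4615 204.4945]
[286 217  18  11  86] [294.5698 222.186 ]
[314 216   3  11  32] [314.9688 221.1562]
[314 229   4   6  20] [315.55 231.75]
1.2 [267.2734 170.5216]
0.9 [277.959 181.178]
0.6 [286.8672 194.7879]
0.3 [292.9215 209.7712]
0.1 [295.0269 219.6458]
0 [295.4662 224.3572]
13.9 [0.4783 0.02   0.2781] [-0.6568  0.2084  0.7295]
0.16 [274.8 218.8  73.9  41.3] 1681
```

The pad is at side pixel (295,222), so the lid rests ajar at its catch. I press.

carry_out --pt "0 -0.001 0 -0.05 0 0 0" --pt "0 0 0 -0.05 0 0 0" --pt "0 0 0 -0.015 0 0 0" --pt "0 0 0 -0.01 0 0 0" --pt "0 0 0 0 0 0 0"

```text
t: 14.58
ee_pos: [0.4776, 0.0198, 0.1533]
ee_rot: [3.141, 0.001, 2.908]
ft_force: [0.3, 0.5, 0.1]
finger_gap: 0.0005
finger_force: 0.0
```

carry_out --pt "0 0 0 -0.003 0 0 0" --pt "0 0 0 -0.003 0 0 0" --pt "0 0 0 -0.003 0 0 0" --pt "0 0 0 0 0 0 0"

```text
t: 15.08
ee_pos: [0.4768, 0.0194, 0.1432]
ee_rot: [-3.142, 0.0, 2.908]
ft_force: [0.6, -0.5, 0.2]
finger_gap: 0.0007
finger_force: 0.1
```

carry_out --pt "0 0 0 -0.003 0 0 0" --pt "0 0 0 -0.003 0 0 0" --pt "0 0 0 -0.003 0 0 0" --pt "0 0 0 0 0 0 0"

```text
t: 15.58
ee_pos: [0.4764, 0.0196, 0.1341]
ee_rot: [-3.141, -0.0, 2.908]
ft_force: [0.1, -0.1, -0.3]
finger_gap: 0.0006
finger_force: 0.0
```

carry_out --pt "0 0 0 -0.002 0 0 0" --pt "0 0 0 -0.002 0 0 0" --pt "0 0 0 -0.002 0 0 0" --pt "0 0 0 0 0 0 0"

```text
t: 16.08
ee_pos: [0.4768, 0.0195, 0.1295]
ee_rot: [-3.14, 0.0, 2.908]
ft_force: [-6.7, -1.6, 19.2]
finger_gap: 0.0002
finger_force: 9.2
```

```bash
python3 pad.py | head -12; python3 -c "
import cv2;a=cv2.imread('pics/side_last.png')[150:260,230:370];cv2.imwrite('pics/c6.png',cv2.resize(a,None,fx=5,fy=5,interpolation=cv2.INTER_CUBIC))"
```

```text
[279 140   5  13  48] [281.1042 144.7083]
[313 140  46  22 755] [337.1629 148.1669]
[316 178  55   6 291] [345.2199 180.5395]
[279 197   9   5  16] [283.375 199.   ]
[297 199   8   5  12] [300.6667 200.9167]
[216 200  21  10  93] [225.2581 204.4839]
[314 216   3  11  26] [315.0769 221.7692]
[286 222  18  10  67] [293.6418 227.194 ]
[314 229   4   6  20] [315.55 231.75]
1.2 [267.2734 170.5216]
0.9 [277.959 181.178]
0.6 [286.8672 194.7879]
```

View pics/c6.png

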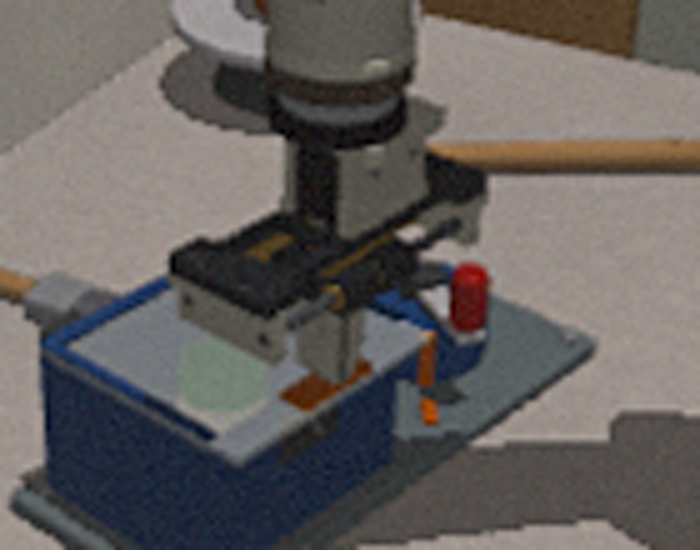

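carry_out --pt "0 0 0 -0.002 0 0 0" --pt "0 0 0 -0.001 0 0 0" --pt "0 0 0 0 0 0 0"

```text
t: 16.5
ee_pos: [0.477, 0.0196, 0.129]
ee_rot: [-3.137, 0.001, 2.908]
ft_force: [-16.7, -4.9, 50.2]
finger_gap: 0.0006
finger_force: 24.7
```

Firmly bottomed at 50 N with the pad at side (294,227), so the lid is shut; the red knob shows at side (323,207). I retract and go above the knob.

carry_out --pt "0 0 0 0.03 0 0 0" --pt "0.02 0 0 0.05 0 0 0" --pt "0.05 0 -0.03 0.04 0 0 -9" --pt "0.06 0 -0.04 0 0 0 -9" --pt "0.06 -0.005 -0.04 0 0 0 -9" --pt "0.06 -0.005 -0.035 0 0 0 -9" --pt "0.06 -0.004 -0.028 0 0 0 -10" --pt "0.06 0 0 0 0 0 0"

```text
t: 17.5
ee_pos: [0.462, -0.156, 0.2449]
ee_rot: [-3.141, 0.0, 2.1]
ft_force: [0.0, 0.0, -0.3]
finger_gap: 0.0594
finger_force: 0.0
```

```bash
cat > knob.py <<'E'
from h import *
np.set_printoptions(precision=4,suppress=True)
k=K("wrist");w=optics.capture("wrist");s=optics.capture("side");ks=K("side")
cv2.imwrite("pics/w_last.png",w[:,:,::-1]);cv2.imwrite("pics/s_last.png",s[:,:,::-1])
def comps(im,lo,hi,roi,a=8):
    h=cv2.cvtColor(im,cv2.COLOR_RGB2HSV).astype(int);hh=(h[...,0]+90)%180
    m=((hh>=lo)&(hh<=hi)&(h[...,1]>110)&(h[...,2]>50)).astype(np.uint8)
    z=np.zeros_like(m);z[roi[1]:roi[3],roi[0]:roi[2]]=1
    n,l,st,c=cv2.connectedComponentsWithStats(m*z)
    return [(st[i].tolist(),c[i].round(1)) for i in range(1,n) if st[i,4]>a]
print("red w",comps(w,80,93,(0,0,560,330)));print("orange w",comps(w,95,108,(0,0,560,330)))
print("red s",comps(s,80,93,(260,170,380,260)));print("orange s",comps(s,94,108,(260,170,380,260)))
print("pred knob", proj(k,(.4622,-.1535,.115)),proj(ks,(.4622,-.1535,.115)))
st=r.read_state();print(st["t"],st["ee_pos"],st["ee_rot"],st["ft_force"])
E
python3 knob.py
```

```text
red w [([270, 179, 25, 28, 539], array([282.2, 192.3]))]
orange w [([369, 0, 71, 73, 2090], array([404.1,  34.9])), ([296, 154, 8, 20, 158], array([299.5, 163.6])), ([296, 187, 10, 11, 90], array([300.3, 192.1]))]
red s [([320, 203, 8, 13, 75], array([323.2, 209.1]))]
orange s [([315, 178, 56, 6, 269], array([342.4, 180.8])), ([314, 216, 3, 11, 27], array([315.1, 221.9])), ([286, 220, 18, 12, 99], array([294.8, 225.8])), ([314, 230, 4, 5, 16], array([315.5, 232. ]))]
pred knob [282.2643 197.8901] [324.0393 202.7571]
17.6 [ 0.4627 -0.1527  0.2452] [ 3.1413 -0.0005  2.1074] [0.2208 0.1608 0.1736]
```

View pics/w_last.png

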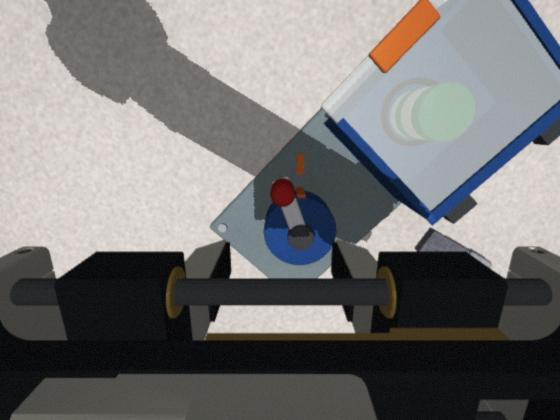

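The wrist view shows the lid shut over the jar with the pad at (404,35), the red knob at (283,190) and the tower axis at (300,237). The orange marks are at (300,164) and (300,192). Next I triangulate these.

```bash
python3 - <<'E'
from h import *
np.set_printoptions(precision=4,suppress=True)
k=K("wrist");ks=K("side");st=r.read_state();print(st["ee_pos"])
o=np.array([.5585,0]);ex=np.array([.971,-.238]);ey=np.array([.238,.971])
def show(n,a,b):
    p,e=tri(ray(k,*a),ray(ks,*b));m=p[:2]-(o-.2*ey);q=np.array([m@ex,m@ey]);print(n,p,np.round(e,4),"r",np.hypot(*q),"phi",np.arctan2(q[1],-q[0]))
show("knob",(283,188),(323.4,204.8))
show("m1",(299.5,163.6),(315.5,232));show("m1b",(299.5,163.6),(315.1,221.9))
show("m2",(300.3,192.1),(315.1,221.9));show("m2b",(300.3,192.1),(315.5,232))
show("pad",(404.1,34.9),(294.8,225.8))
print("axis",atz(k,300,237,.075),"knob@.115",atz(k,283,190,.115))
for th in(0,.05,.1):
    x=.07-.154*np.cos(th)+.0145*np.sin(th);z=.115+.154*np.sin(th)+.0145*np.cos(th);P=[*(o+ex*x),z]
    print(th,proj(k,P),proj(ks,P))
E
```

```text
[ 0.4627 -0.1527  0.2452]
knob [ 0.4586 -0.1408  0.1151] [0.0003 0.0003] r 0.07473165140888233 phi 0.5549240970205026
m1 [ 0.4716 -0.1202  0.017 ] [0.0004 0.0004] r 0.08379731454309254 phi 0.8425969922949774
m1b [ 0.4696 -0.1154  0.06  ] [0.0031 0.0031] r 0.08900099711260134 phi 0.8475632559998186
m2 [ 0.4887 -0.1497  0.0343] [0.0015 0.0015] r 0.04973193624527095 phi 0.8679139665524864
m2b [ 0.4932 -0.1589 -0.0134] [0.0057 0.0057] r 0.03948008258941343 phi 0.8654157023978064
pad [0.4764 0.0254 0.128 ] [0.0002 0.0002] r 0.2222230463608591 phi 1.1747618710761782
axis [ 0.5117 -0.1897  0.075 ] knob@.115 [ 0.4593 -0.1427  0.115 ]
0 [401.1647  40.9317] [295.4662 224.3572]
0.05 [405.613   39.3384] [295.2979 222.0265]
0.1 [410.612   38.0482] [295.0269 219.6458]
```

carry_out --pt "0.06 0 0.002 -0.04 0 0 0" --pt "0.06 0 0 -0.05 0 0 0" --pt "0.06 0 0 -0.04 0 0 0" --pt "0.06 0 0 -0.025 0 0 0" --pt "0.06 0 0 -0.01 0 0 0" --pt "0.06 0 0 0 0 0 0" --pt "0.015 0 0 0 0 0 0" --pt "0.015 0 0 0 0 0 0" --pt "0.015 0 0 0 0 0 0" --pt "0.015 0 0 0 0 0 0" --grip_force 40

```text
t: 18.85
ee_pos: [0.4626, -0.1518, 0.0805]
ee_rot: [-3.141, 0.0, 2.105]
ft_force: [0.3, 0.5, 1.9]
finger_gap: 0.0248
finger_force: 40.1
```

```bash
python3 - <<'E'
from h import *
np.set_printoptions(precision=4,suppress=True)
s=r.read_state();print(s["t"],s["ee_pos"],s["ft_force"],s["finger_gap"])
k=K("wrist");w=optics.capture("wrist")
h=cv2.cvtColor(w,cv2.COLOR_RGB2HSV).astype(int);hh=(h[...,0]+90)%180
m=(hh>=80)&(hh<=93)&(h[...,1]>110)&(h[...,2]>50)
ys,xs=np.nonzero(m[:330]);print(len(xs),xs.min(),xs.max(),ys.min(),ys.max(),proj(k,s["ee_pos"]+[0,0,.035]))
E
```

```text
18.85 [ 0.4626 -0.1518  0.0805] [0.256  0.5133 1.9265] 0.02480916372614809
1755 256 305 235 278 [281.136  288.6021]
```

```bash
cat > circ.py <<'E'
import numpy as np,sys
y=-.24;a,b,n=float(sys.argv[1]),float(sys.argv[2]),int(sys.argv[3])
f=np.linspace(a,b,n+1);m=.065*np.c_[-np.cos(f),np.sin(f)]
w=m@np.array([[np.cos(y),np.sin(y)],[-np.sin(y),np.cos(y)]])
w=np.round(w,4);print(np.round(np.diff(w,axis=0),4).tolist())
E
python3 circ.py .48 1.08 5; python3 circ.py 1.08 2.58 10;python3 circ.py 2.58 4.08 10;python3 circ.py 4.08 5.58 10;python3 circ.py 5.58 7.08 10
```

```text
[[0.0055, 0.0055], [0.0061, 0.0048], [0.0067, 0.0041], [0.007, 0.0033], [0.0075, 0.0024]]
[[0.0096, 0.0017], [0.0097, 0.0002], [0.0097, -0.0012], [0.0093, -0.0026], [0.0089, -0.004], [0.0082, -0.0053], [0.0073, -0.0065], [0.0062, -0.0074], [0.0051, -0.0084], [0.0038, -0.009]]
[[0.0023, -0.0094], [0.001, -0.0097], [-0.0005, -0.0097], [-0.002, -0.0096], [-0.0034, -0.0091], [-0.0047, -0.0085], [-0.0059, -0.0078], [-0.007, -0.0067], [-0.0079, -0.0057], [-0.0087, -0.0044]]
[[-0.0093, -0.003], [-0.0096, -0.0016], [-0.0097, -0.0002], [-0.0097, 0.0013], [-0.0094, 0.0027], [-0.0088, 0.0041], [-0.0081, 0.0054], [-0.0073, 0.0065], [-0.0062, 0.0075], [-0.005, 0.0084]]
[[-0.0036, 0.009], [-0.0023, 0.0094], [-0.0009, 0.0097], [0.0006, 0.0098], [0.0021, 0.0095], [0.0034, 0.0091], [0.0048, 0.0085], [0.006, 0.0077], [0.007, 0.0067], [0.008, 0.0056]]
```

carry_out --pt "0.015 0.0055 0.0055 0 0 0 0" --pt "0.015 0.0061 0.0048 0 0 0 0" --pt "0.015 0.0067 0.0041 0 0 0 0" --pt "0.015 0.007 0.0033 0 0 0 0" --pt "0.015 0.0075 0.0024 0 0 0 0"

```text
t: 19.52
ee_pos: [0.4962, -0.131, 0.0805]
ee_rot: [3.141, 0.0, 2.105]
ft_force: [-2.3, -0.2, 5.2]
finger_gap: 0.0253
finger_force: 40.0
```

carry_out --pt "0.015 0.0096 0.0017 0 0 0 0" --pt "0.015 0.0097 0.0002 0 0 0 0" --pt "0.015 0.0097 -0.0012 0 0 0 0" --pt "0.015 0.0093 -0.0026 0 0 0 0" --pt "0.015 0.0089 -0.004 0 0 0 0" --pt "0.015 0.0082 -0.0053 0 0 0 0" --pt "0.015 0.0073 -0.0065 0 0 0 0" --pt "0.015 0.0062 -0.0074 0 0 0 0" --pt "0.015 0.0051 -0.0084 0 0 0 0" --pt "0.015 0.0038 -0.009 0 0 0 0"

```text
t: 20.78
ee_pos: [0.5736, -0.1733, 0.0804]
ee_rot: [-3.142, -0.001, 2.106]
ft_force: [-2.7, 0.6, 5.9]
finger_gap: 0.0247
finger_force: 40.0
```

carry_out --pt "0.015 0.0023 -0.0094 0 0 0 0" --pt "0.015 0.001 -0.0097 0 0 0 0" --pt "0.015 -0.0005 -0.0097 0 0 0 0" --pt "0.015 -0.002 -0.0096 0 0 0 0" --pt "0.015 -0.0034 -0.0091 0 0 0 0" --pt "0.015 -0.0047 -0.0085 0 0 0 0" --pt "0.015 -0.0059 -0.0078 0 0 0 0" --pt "0.015 -0.007 -0.0067 0 0 0 0" --pt "0.015 -0.0079 -0.0057 0 0 0 0" --pt "0.015 -0.0087 -0.0044 0 0 0 0"

```text
t: 22.02
ee_pos: [0.5365, -0.2544, 0.0805]
ee_rot: [3.14, 0.0, 2.105]
ft_force: [0.2, 4.4, 5.0]
finger_gap: 0.0253
finger_force: 40.0
```

carry_out --pt "0.015 -0.0093 -0.003 0 0 0 0" --pt "0.015 -0.0096 -0.0016 0 0 0 0" --pt "0.015 -0.0097 -0.0002 0 0 0 0" --pt "0.015 -0.0097 0.0013 0 0 0 0" --pt "0.015 -0.0094 0.0027 0 0 0 0" --pt "0.015 -0.0088 0.0041 0 0 0 0" --pt "0.015 -0.0081 0.0054 0 0 0 0" --pt "0.015 -0.0073 0.0065 0 0 0 0" --pt "0.015 -0.0062 0.0075 0 0 0 0" --pt "0.015 -0.005 0.0084 0 0 0 0"

```text
t: 23.28
ee_pos: [0.4539, -0.2237, 0.0805]
ee_rot: [3.14, 0.002, 2.105]
ft_force: [6.1, 1.1, 2.5]
finger_gap: 0.0251
finger_force: 40.0
```

carry_out --pt "0.015 -0.0036 0.009 0 0 0 0" --pt "0.015 -0.0023 0.0094 0 0 0 0" --pt "0.015 -0.0009 0.0097 0 0 0 0" --pt "0.015 0.0006 0.0098 0 0 0 0" --pt "0.015 0.0021 0.0095 0 0 0 0" --pt "0.015 0.0034 0.0091 0 0 0 0" --pt "0.015 0.0048 0.0085 0 0 0 0" --pt "0.015 0.006 0.0077 0 0 0 0" --pt "0.015 0.007 0.0067 0 0 0 0"

```text
t: 24.4
ee_pos: [0.4695, -0.1446, 0.0803]
ee_rot: [-3.138, 0.0, 2.104]
ft_force: [1.6, -3.1, 9.2]
finger_gap: 0.0256
finger_force: 40.0
```

```bash
python3 circ.py 6.93 7.33 10; python3 - <<'E'
import numpy as np
from cell import r
s=r.read_state();p=s["ee_pos"][:2];print(p,s["ft_force"])
P=np.array([[.4626,-.1518],[.4962,-.131],[.5736,-.1733],[.5365,-.2544],[.4539,-.2237],p])
x=np.linalg.lstsq(np.c_[2*P,np.ones(len(P))],(P**2).sum(1),rcond=None)[0];c=x[:2];print("c",c,"r",np.sqrt(x[2]+c@c))
for q in P: 
    d=q-c;print(np.hypot(*d),(np.pi-np.arctan2(d[1],d[0])-.24)%(2*np.pi))
E
```

```text
[[0.0021, 0.0016], [0.0021, 0.0015], [0.0022, 0.0014], [0.0022, 0.0014], [0.0023, 0.0012], [0.0023, 0.0012], [0.0023, 0.0011], [0.0025, 0.0009], [0.0024, 0.0009], [0.0025, 0.0008]]
[ 0.46949335 -0.14460225] [ 1.5971801  -3.09979681  9.1948104 ]
c [ 0.51191492 -0.19413689] r 0.06509719932262353
0.06499518436773277 0.46940840752258084
0.06506324336857842 1.0868509429132693
0.06510932697122665 2.5758322908251454
0.0650850862198164 4.085037482097746
0.06511304796574542 5.57190494407593
0.06521710363843418 0.6225970910659815
```

carry_out --pt "0.015 0.0021 0.0016 0 0 0 0" --pt "0.015 0.0021 0.0015 0 0 0 0" --pt "0.015 0.0022 0.0014 0 0 0 0" --pt "0.015 0.0022 0.0014 0 0 0 0" --pt "0.015 0.001 0.0006 0 0 0 0" --pt "0.015 0 0 0 0 0 0"

```text
t: 25.15
ee_pos: [0.479, -0.1378, 0.0803]
ee_rot: [-3.139, 0.0, 2.105]
ft_force: [0.3, -2.4, 8.9]
finger_gap: 0.0253
finger_force: 40.0
```

carry_out --pt "0.015 0.0012 0.0006 0 0 0 0" --pt "0.015 0.0012 0.0006 0 0 0 0" --pt "0.015 0 0 0 0 0 0"

```text
t: 25.52
ee_pos: [0.4799, -0.1373, 0.0802]
ee_rot: [-3.136, -0.0, 2.104]
ft_force: [-4.4, -3.2, 14.1]
finger_gap: 0.0249
finger_force: 40.0
```

carry_out --pt "0.015 0.0014 0.0007 0 0 0 0" --pt "0.015 0.0007 0.0004 0 0 0 0" --pt "0.015 0 0 0 0 0 0"

```text
t: 25.9
ee_pos: [0.48, -0.1372, 0.08]
ee_rot: [-3.131, -0.001, 2.103]
ft_force: [-8.4, -4.9, 19.5]
finger_gap: 0.0252
finger_force: 40.0
```

It is against the hard stop: no movement, and the force is rising. I release and lift clear.

carry_out --pt "0.07 0 0 0 0 0 0" --pt "0.07 0 0 0 0 0 0" --pt "0.07 0 0 0 0 0 0" --pt "0.07 0 0 0 0 0 0" --pt "0.07 0 0 0.03 0 0 0" --pt "0.07 0 0 0.05 0 0 0" --pt "0.07 0 0 0.05 0 0 0" --pt "0.07 0 0 0.05 0 0 0" --pt "0.07 0 0 0 0 0 0" --pt "0.07 0 0 0 0 0 0"

```text
t: 27.15
ee_pos: [0.4839, -0.1354, 0.2596]
ee_rot: [-3.141, -0.0, 2.105]
ft_force: [-0.1, -0.0, 0.0]
finger_gap: 0.07
finger_force: 0.0
```

```bash
python3 knob.py; python3 - <<'E'
from h import *
k=K("wrist");ks=K("side")
print("stop knob pred",proj(k,(.48,-.1372,.115)),proj(ks,(.48,-.1372,.115)))
for n in("top","side"):
    a=optics.capture(n).astype(int);b=cv2.imread(f"pics/{n}0.png")[:,:,::-1].astype(int)
    for nm,(x0,y0,x1,y1) in {"top":{"tape":(213,142,235,172),"board":(148,200,200,272),"mallet":(292,120,312,182)},"side":{"tape":(183,230,212,256),"jars":(205,270,280,335)}}[n].items():
        print(n,nm,(np.abs(a-b)[y0:y1,x0:x1].max(2)>60).sum())
E
```

```text
red w [([265, 178, 24, 27, 486], array([276.7, 191.6]))]
orange w [([332, 13, 65, 71, 1815], array([364.3,  48.3])), ([538, 95, 6, 5, 17], array([540.4,  96.4])), ([529, 107, 9, 11, 55], array([533.5, 112.7])), ([553, 122, 7, 3, 13], array([556.6, 122.5])), ([274, 158, 8, 21, 155], array([277.6, 167.5])), ([160, 271, 6, 5, 11], array([162.2, 273.1])), ([405, 276, 6, 5, 11], array([406.8, 277.2])), ([153, 308, 9, 9, 16], array([157.6, 312.4]))]
red s [([313, 203, 8, 14, 82], array([316.4, 210.1]))]
orange s [([315, 178, 56, 6, 270], array([342.5, 180.8])), ([286, 220, 18, 12, 99], array([294.8, 225.8])), ([314, 220, 3, 7, 21], array([315., 223.])), ([314, 230, 4, 5, 17], array([315.4, 232.1]))]
pred knob [254.8262 200.4913] [324.0393 202.7571]
27.25 [ 0.4834 -0.1351  0.2588] [-3.1399 -0.0021  2.1048] [-0.0817  0.9035 -0.8564]
stop knob pred [277.26060078 196.88248605] [316.8725094  203.62514641]
top tape 0
top board 0
top mallet 0
side tape 0
side jars 0
```

```bash
python3 -c "
from cell import hand_in
print(hand_in())"
```

```text
the job is handed in; nothing more can be done
None
```

The green-capped jar stands in the nest, the lid is pressed fully shut, and the crank is wound a full turn past the mark to its stop there. I handed the job in at about 27 s, with the tape, mallet and other two jars unmoved in the last pictures (brush and rib not checked).

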